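# Re-aim the swivel battery tester

### The job

The swivel battery tester is aimed for the wrong batch: loosen its red clamp knob, swing the blue test head by its black grip post until the yellow needle points at the middle of the red mark, then turn the clamp knob back until it is fully tight again so that the head stays there. Leave the loose batteries on the table where they are.

Things in the scene. Friction and masses are not known exactly. Their poses are not given: they have to be found in the camera images.
- pivot (a point): Swivel axis of the tester, vertical; the point lies on the axis at the top face (28 mm above the table) of the tester's white base, a fixed disc of 210 mm diameter with graduation ticks. Its x axis points where the head points at joint value 0; on the opposite side (-x) a lobe 70 mm wide, reaching 158 mm from the axis, carries the clamp knob. The base is bolted down, but where it stands and its yaw differ each time.
- knob_grip (a point): Centre of the red clamp knob's grip bar, on the knob's vertical axis, 82 mm above the table and 115 mm from the swivel axis. The bar is 64 mm long (along this point's x axis), 14 mm thick (y) and 30 mm high (66 to 96 mm above the table); pinch it across its thickness from above. Beneath it are a 34 mm collar down to 56 mm and the dark clamp strap (top at 52 mm), which runs from the knob to the tester's hub (a blue drum of 68 mm diameter, 72 mm high, on the swivel axis).
- clamp_knob (a joint): Angle of the clamp knob, rad: 0 = against its stop, fully tight; grows counter-clockwise seen from above, as it is loosened, up to a stop at 1.6. The strap presses on the head's flange below about 0.8 (at 0 the head then needs some 10 to 15 N at its grip post to slip); from 0.9 up it is clear of it and the head swings freely. It turns with 0.15 N m of friction, about 0.2 N m as it gets tight, and stays where it is left. Starts nearly tight, 0 to 0.08.
- swivel_head (a joint): Swing angle of the head about the swivel axis, rad, 0 along the x axis of pivot, counter-clockwise from above positive, stops at -1.05 and 1.05. Loose it turns with 0.08 N m of friction and stays where it is left. Starts between -0.25 and 0.25, clamped.
- head_grip (a point): On the axis of the black vertical grip post (26 mm diameter, from 90 to 150 mm above the table) standing on the blue test head; this point is 130 mm above the table and 150 mm from the swivel axis. Its x axis points away from the swivel axis. The test head beneath is a box 72 mm (radially) by 66 mm, top at 91 mm, underside at 41 mm, with two brass contact pins down to 28 mm; it is carried by two aluminium rails, between which the needle is seen.
- needle_tip (a point): Tip of the yellow needle (5 mm wide, between the rails, in one line with the yellow stripes on top of the hub and the head), fixed to the head, 64 mm from the swivel axis and 41 mm above the table. Its x axis points away from the swivel axis, the way the needle points; y is to the left of it, seen from above.
- red_mark: The wanted mark: red round puck, 18 mm diameter, 10 mm high (top 38 mm above the table), fixed on top of the white base 68 to 88 mm from the swivel axis, at a swing angle of about 0.5 to 0.85 rad to one side or the other. Origin under its centre.
- green_mark: The other mark, not wanted: green puck of the same size on the other side of the base. Origin under its centre.
- tablet_pack: White flat tablet battery pack, 100 x 150 x 8 mm, loose on the table, partly under the head's swing (the head clears it). Origin under its centre.
- power_bank: Pale blue power bank, 140 x 68 x 16 mm, loose on the table. Origin under its centre.
- block_battery: Black and orange block battery, 65 x 65 x 100 mm, upright on the table. Origin under its centre.

How it is judged (in metres and radians):
On the way, in this order (a step that is already met when the one before it is completed fails the run):
1. the clamp knob is loosened (beyond 0.9 rad) (value of joint clamp_knob above 0.9 rad), for 0.1 s.
2. with the clamp still loose, the needle points at the red mark (its centre within 4 mm of the needle's line) (value of joint clamp_knob above 0.8 rad and y of red_mark in the frame of needle_tip between -0.004 and 0.004 m), for 0.2 s.
3. the clamp knob is tight again (below 0.2 rad) (value of joint clamp_knob below 0.2 rad), for 0.2 s.
At the end, for the whole second after the job is handed in: The clamp knob is tight (below 0.2 rad from its stop), the needle points at the red mark (the mark's centre within 4 mm sideways of the needle's line), and the head is at rest (value of joint clamp_knob below 0.2 rad and y of red_mark in the frame of needle_tip between -0.004 and 0.004 m and velocity of joint swivel_head between -0.02 and 0.02 rad/s); the robot touches nothing.
It fails at once if a loose battery (tablet pack, power bank or block battery) is moved by more than 25 mm (distance of any of tablet_pack, power_bank, block_battery from where it was at the start of the episode above 0.025 m).
It also fails if it takes over 64 s, if anything falls off the work surface, if the arm or the gripper's body presses on something with over 40 N, if the wrist force passes 120 N, or if a joint passes its speed limit or range.

### The arm

A 6-joint arm with a two-finger parallel gripper is mounted at the origin on the work surface. World frame = base frame: x ahead of the robot, y to its left, z up, the work surface at z = 0. Lengths are in m, angles in degrees, forces in N, time in s.
With the tool pointing down it reaches from about 0.4 to 0.825 m from the base axis. Payload 7 kg.
Tool frame: the origin (TCP) lies at the very end of the fingers, on their centre line; the grasp point (between the pads) lies 19 mm behind it (r.hold_point_z is the distance from the TCP to the grasp point, in m); z points along the fingers, y is the line along which they close (so a half turn about z gives the same grasp; the last joint's range is limited). The gripper opens to 88 mm and grips with 3 to 60 N. Pads are 19 mm wide; open, the fingers measure 130 mm over their backs; the gripper's body (78 mm by 193 mm) begins 47 mm behind the grasp point.
Start: joints at [-52.477, 20.546, 0.682, 0, -70.136, -16.507], TCP at [0.242, -0.63, 0.227] pointing down, gripper open.
Joint ranges: [-176.03, 176.03], [-82.01, 121.73], [-58.28, 71.71], [-173.87, 95.51], [-174.79, -0.11], [-173.66, 173.66]. Speed limits (degrees/s): [136.94, 136.94, 172.46, 180, 180, 180].

### API

Orientations are given as [roll, pitch, yaw] about the fixed x, y, z axes, in that order (R = Rz(yaw) Ry(pitch) Rx(roll)).
In Python, from plant import telemetry, vision, workorder, r gives the robot as it stands.
- The arm moves only by the tool move_arm, never from a script. Its argument "plan" is a list of rows, each a list of 7 numbers: the opening, from -1 (shut) to 1 (fully open), so that 0 is half open, then the shift along the world's x, y, z in m, then the turn, a rotation vector about the world's x, y, z in degrees. In form: [[fingers, dx, dy, dz, ax, ay, az], ...]. A call has 1 to 20 rows; each row shifts and turns the commanded pose from where the row before left it; what a row does not reach is not made up. A row lasts 1/8 s, in which the tool goes at most 62.5 mm and 10.7 degrees, less where a joint would pass 70% of its speed; a pose out of reach is approached as far as the arm can. A call is refused whole if a number of a shift passes 0.0625 or a number of a turn 10.7, either way. A call with a gripper value outside its range is refused whole. The fingers move at their own pace and stop on an object; "force" is the grip in N (left out, the last holds). Time passes only in rows, so rows that do not move let the fingers close. It gives the time, the measured TCP pose, the force, the opening and the grip force at its end, in the units of the state.
- telemetry.get_state(): the state, without advancing time (a new reading comes with each control period).
- vision.capture(name): name is "scene" or "top" or "wrist"; returns a dict with "img" (420x560x3 uint8, red, green, blue), "depth" (420x560 float32, m along the optical axis (not along the pixel's ray), 0 where there is no reading), "intrinsics" (3x3 intrinsics, pixels), "R" (3x3) and "t" (3): a world point X has camera coordinates R X + t. Camera axes: x right, y down, z forward; pixel columns grow to the right and rows downward; lengths in m; the calibration is good to about 2 mm. A picture is of the moment at which its call begins.
- workorder.close_job(): hands the job in; it is judged then, once.
The state is a dict: "time_s": time; "joints": joint angles; "qd": joint speeds; "joint_torque": joint torques, N m; "tcp_pos": TCP position; "eef_rot": TCP orientation; "contact_force": force on the tool from outside, world axes, zero at the start; "moment": the same for the moment, N m; "gripper_width": finger opening in m; "gripper_force": force on a finger pad.
Only numpy, scipy, OpenCV 4.12 (cv2) and the standard library are available. Lean on these libraries where they do the work, as an engineer would, in place of code of your own. Each camera call takes 0.05 s, during which the arm holds its last target. There are 200 camera calls.

## Working session

There is one attempt and no reset: what is moved stays moved. The work goes in short steps, Python scripts to look and compute and a tool call to move; the robot and the scene stay as the last step left them, time stands still between calls to the robot, and variables do not carry over. Pictures are saved under pics/ and viewed, at most 10 in all, crops included, and the job is handed in when it is done.

Besides the shell and the picture viewer there is one more tool, called after "Request:" as a command line: name --pt "numbers of a row" for each row, then --argument value for the rest. move_arm: Moves the arm, as the interface text tells. Its arguments: {"type":"object","properties":{"plan":{"type":"array"},"force":{"type":"number"}},"required":["plan"]}

```bash
mkdir -p pics; ls; python3 - <<'E'
from plant import telemetry, vision, r
import cv2,numpy as np,pickle
for n in("top","scene"):
    c=vision.capture(n); pickle.dump(c,open(n+".pkl","wb"))
    cv2.imwrite(f"pics/{n}0.png",c["img"][:,:,::-1]); print(n,c["intrinsics"][0],c["R"].round(3).tolist(),c["t"])
print(telemetry.get_state())
E
```

```text
pics
top [391.35770722   0.         284.28906429] [[0.011, -1.0, -0.007], [-0.994, -0.01, -0.113], [0.113, 0.008, -0.994]] [-0.05548834  0.5345104   0.96984464]
scene [419.40845255   0.         277.96467544] [[0.618, 0.786, -0.019], [0.54, -0.443, -0.716], [-0.571, 0.432, -0.698]] [-0.28778963 -0.2466866   1.27962022]
{'time_s': 0.1, 'joints': array([-5.24786998e+01,  2.05872015e+01,  6.36905414e-01, -1.65204407e-02,
       -7.01360071e+01, -1.65078679e+01]), 'qd': array([-0.00886431, -0.11686775,  0.04592875, -0.0183713 , -0.00875647,
        0.00039397]), 'joint_torque': array([-1.54722653e-03, -5.84164774e+01,  2.93750435e+01,  7.01559395e+00,
        1.01078401e-02, -8.15171256e-05]), 'tcp_pos': array([ 0.24185622, -0.62969573,  0.22570558]), 'eef_rot': array([ 1.79912841e+02, -9.63407343e-03, -1.58992186e+02]), 'contact_force': array([ 0.30391543, -0.60218419, -0.73337838]), 'moment': array([ 0.01308704,  0.02038558, -0.0257606 ]), 'gripper_force': 0.0, 'gripper_width': 0.08761255676007258}
```

View pics/top0.png

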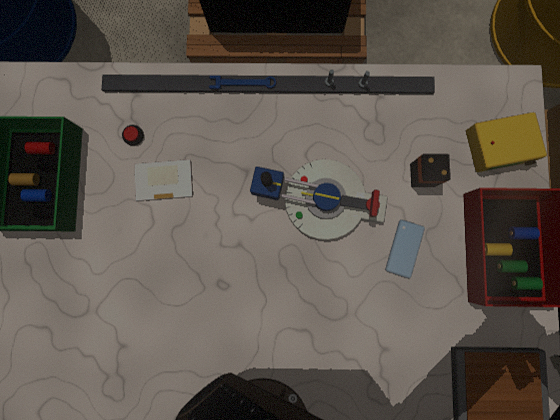

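View pics/scene0.png

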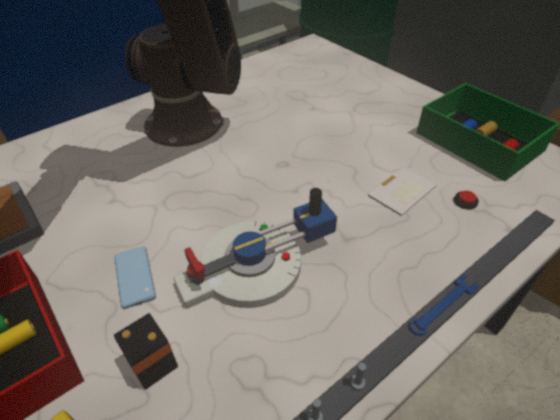

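The top view shows the hub at about (326,197), red mark (304,179), green mark (299,215), the knob bar (375,204) and the grip post around (267,180). The scene view confirms this. Next I locate them.

```bash
cat >h.py <<'E'
import numpy as np,cv2
def ray(c,uv,z):
    K,R,t=c["intrinsics"],c["R"],c["t"]; o=-R.T@t
    d=R.T@np.linalg.solve(K,[uv[0],uv[1],1]); return o+d*(z-o[2])/d[2]
def hsv(c): return cv2.cvtColor(c["img"],cv2.COLOR_RGB2HSV)
def blobs(c,lo,hi,box,amin=8):
    """components in box (u0,v0,u1,v1): list of (area, centroid, mask points)"""
    h=hsv(c); m=cv2.inRange(h,lo,hi)
    if lo[0]==0: m|=cv2.inRange(h,(172,)+lo[1:],(180,)+hi[1:])
    k=np.zeros_like(m); u0,v0,u1,v1=box; k[v0:v1,u0:u1]=m[v0:v1,u0:u1]
    n,l,s,ce=cv2.connectedComponentsWithStats(k)
    return sorted([(int(s[i,4]),ce[i],np.argwhere(l==i)[:,::-1]) for i in range(1,n) if s[i,4]>=amin],key=lambda b:-b[0])
def world(c,p,z): return np.array([ray(c,q,z)[:2] for q in p])
E
python3 - <<'E'
from h import *
import pickle
c=pickle.load(open("top.pkl","rb"));B=(245,140,400,250)
for nm,lo,hi,z in(("red",(0,120,60),(8,255,255),None),("green",(45,100,40),(85,255,255),.038),("blue",(100,120,30),(125,255,255),.072),("yellow",(20,90,80),(35,255,255),.05),):
    for a,ce,p in blobs(c,lo,hi,B)[:4]:
        zz=z or (.096 if ce[0]>340 else .038)
        print(nm,a,ce.round(1),ray(c,ce,zz).round(4))
        if nm=="red" and ce[0]>340: 
            w=world(c,p,.096); print(cv2.fitLine(w.astype(np.float32),2,0,.01,.01).ravel(), np.ptp(w,axis=0))
# base disc: white pixels by depth height
K,R,t=c["intrinsics"],c["R"],c["t"];v,u=np.mgrid[:420,:560]
X=(np.stack([(u-K[0,2])/K[0,0],(v-K[1,2])/K[1,1],np.ones_like(u)],-1)*c["depth"][...,None]-t)@R
b=np.zeros(u.shape,bool);b[140:250,240:400]=1
m=b&(X[...,2]>.02)&(X[...,2]<.034);P=X[m][:,:2]
hull=cv2.convexHull(P.astype(np.float32))[:,0]
# robust circle of radius .105 on hull
from scipy.optimize import least_squares
s=least_squares(lambda q:np.hypot(*(hull-q).T)-.105,P.mean(0),loss="soft_l1",f_scale=.003)
print("base",s.x,(np.hypot(*(hull-s.x).T)-.105).round(3))
m=b&(X[...,2]>.12)&(X[...,2]<.165);print("post",X[m].mean(0) if m.any() else None,m.sum())
m=b&(X[...,2]>.083)&(X[...,2]<.1)&(u>340);print("knob",X[m].mean(0))
E
```

```text
red 146 [375.1 202.7] [ 0.5496 -0.2667  0.096 ]
[ 0.99339896 -0.11471031  0.5496169  -0.26672125] [0.06037132 0.01940213]
red 39 [368.2 203.5] [ 0.5476 -0.2504  0.096 ]
[ 0.9956896  -0.09274818  0.5475675  -0.25040653] [0.02410429 0.00972743]
red 30 [303.8 178.6] [ 0.6179 -0.0986  0.038 ]
green 34 [298.6 214.7] [ 0.525 -0.086  0.038]
blue 489 [265.4 182. ] [ 0.6017 -0.0024  0.072 ]
blue 457 [326.4 196.2] [ 0.5679 -0.1531  0.072 ]
yellow 56 [326.8 195.6] [ 0.5726 -0.1562  0.05  ]
yellow 27 [306.6 193.4] [ 0.5779 -0.1054  0.05  ]
yellow 15 [277.4 183.5] [ 0.6024 -0.0317  0.05  ]
base [ 0.56916498 -0.15597107] [ 0.     0.     0.     0.001  0.001  0.002  0.001  0.001  0.001  0.001
  0.002  0.001  0.001  0.001  0.001  0.     0.     0.     0.     0.
 -0.    -0.    -0.    -0.    -0.    -0.    -0.    -0.    -0.001 -0.001
 -0.001  0.118  0.113  0.052  0.05  -0.001 -0.002 -0.002 -0.002 -0.001
 -0.001]
post [ 0.59850753 -0.00830788  0.14724656] 117
knob [ 0.5508712  -0.26633355  0.09475225]
```

Request:
move_arm --pt "1 0.0308 0.0363 0 0 0 -2.75" --pt "1 0.0308 0.0363 0 0 0 -2.75" --pt "1 0.0308 0.0363 0 0 0 -2.75" --pt "1 0.0308 0.0363 0 0 0 -2.75" --pt "1 0.0308 0.0363 0 0 0 -2.75" --pt "1 0.0308 0.0363 0 0 0 -2.75" --pt "1 0.0308 0.0363 0 0 0 -2.75" --pt "1 0.0308 0.0363 0 0 0 -2.75" --pt "1 0.0308 0.0363 0 0 0 -2.75" --pt "1 0.0308 0.0363 0 0 0 -2.75" --pt "1 0 0 0 0 0 0" --pt "1 0 0 0 0 0 0"

```text
time_s: 1.6
tcp_pos: [0.5498, -0.2669, 0.2261]
eef_rot: [180.0, -0.1, 173.6]
contact_force: [-0.5, -0.6, -0.1]
gripper_width: 0.0874
gripper_force: 0.0
```

```bash
python3 - <<'E'
from h import *
from plant import telemetry, vision
c=vision.capture("wrist"); cv2.imwrite("pics/w1.png",c["img"][:,:,::-1]); import pickle; pickle.dump(c,open("w1.pkl","wb"))
s=telemetry.get_state();print(s["tcp_pos"],s["eef_rot"],s["joints"])
for a,ce,p in blobs(c,(0,120,50),(8,255,255),(0,0,560,420),100)[:4]:
    w=world(c,p,.096);print(a,ce.round(),ray(c,ce,.096),cv2.minAreaRect(w.astype(np.float32)))
E
```

```text
[ 0.54951061 -0.26736791  0.22627556] [ 1.79995583e+02 -3.92283690e-02  1.73521108e+02] [-7.65597446e+00  1.46199331e+01 -7.77047812e+00 -3.90334941e-03
 -6.76488997e+01 -8.88214331e+01]
11175 [ 26. 160.] [ 0.49009131 -0.48072433  0.096     ] ((0.4823254942893982, -0.4655015468597412), (0.06646716594696045, 0.21174058318138123), 70.14317321777344)
1398 [285. 196.] [ 0.54522125 -0.26716263  0.096     ] ((0.5477839708328247, -0.26726022362709045), (0.028706103563308716, 0.06382289528846741), 83.59685516357422)
117 [447. 232.] [ 0.59430648 -0.12707844  0.096     ] ((0.5946245193481445, -0.12758153676986694), (0.015457085333764553, 0.007629221770912409), 83.59596252441406)
```

View pics/w1.png

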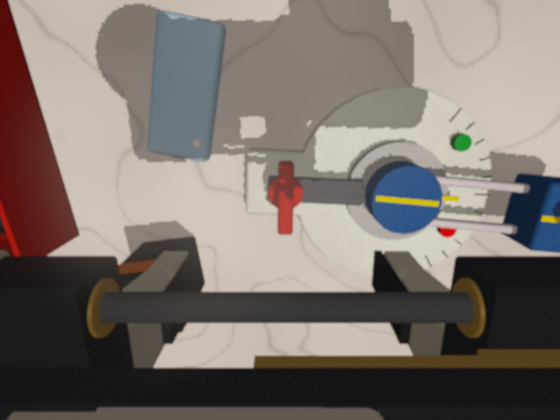

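The knob bar is at about (285,196) and is aligned between the open fingers, with no obstruction. I go down and grip it.

Request:
move_arm --pt "1 0 0 -0.033 0 0 0" --pt "1 0 0 -0.033 0 0 0" --pt "1 0 0 -0.033 0 0 0" --pt "1 0 0 -0.033 0 0 0" --pt "1 0 0 -0.031 0 0 0" --pt "1 0 0 0 0 0 0" --pt "-1 0 0 0 0 0 0" --pt "-1 0 0 0 0 0 0" --pt "-1 0 0 0 0 0 0" --pt "-1 0 0 0 0 0 0" --pt "-1 0 0 0 0 0 0" --pt "-1 0 0 0 0 0 0" --pt "-1 0 0 0 0 0 0" --pt "-1 0 0 0 0 0 0" --force 50

```text
time_s: 3.4
tcp_pos: [0.55, -0.2674, 0.0636]
eef_rot: [-180.0, -0.0, 173.5]
contact_force: [-0.7, -3.0, 1.0]
gripper_width: 0.0315
gripper_force: 50.0
```

The fingers caught the collar (31.5 mm), so I open, raise 7 mm and close on the bar.

Request:
move_arm --pt "0.2 0 0 0 0 0 0" --pt "0.2 0 0 0 0 0 0" --pt "0.2 0 0 0.007 0 0 0" --pt "0.2 0 0 0 0 0 0" --pt "-1 0 0 0 0 0 0" --pt "-1 0 0 0 0 0 0" --pt "-1 0 0 0 0 0 0" --pt "-1 0 0 0 0 0 0" --pt "-1 0 0 0 0 0 0" --pt "-1 0 0 0 0 0 0" --force 50

```text
time_s: 4.65
tcp_pos: [0.55, -0.2674, 0.0705]
eef_rot: [-180.0, -0.0, 173.5]
contact_force: [-0.1, -3.2, -1.1]
gripper_width: 0.0137
gripper_force: 50.0
```

Now 13.7 mm: the bar is gripped. I turn it CCW by 72°.

Request:
move_arm --pt "-1 0 0 0 0 0 6" --pt "-1 0 0 0 0 0 6" --pt "-1 0 0 0 0 0 6" --pt "-1 0 0 0 0 0 6" --pt "-1 0 0 0 0 0 6" --pt "-1 0 0 0 0 0 6" --pt "-1 0 0 0 0 0 6" --pt "-1 0 0 0 0 0 6" --pt "-1 0 0 0 0 0 6" --pt "-1 0 0 0 0 0 6" --pt "-1 0 0 0 0 0 6" --pt "-1 0 0 0 0 0 6" --pt "-1 0 0 0 0 0 0" --pt "-1 0 0 0 0 0 0"

```text
time_s: 6.4
tcp_pos: [0.5502, -0.2679, 0.0705]
eef_rot: [-180.0, -0.0, -114.5]
contact_force: [1.1, -5.8, -2.8]
gripper_width: 0.0135
gripper_force: 50.0
```

```bash
python3 - <<'E'
from plant import telemetry as t
s=t.get_state();print(s["tcp_pos"],s["eef_rot"],s["moment"],s["contact_force"],s["joints"],s["gripper_width"])
E
```

```text
[ 0.55023189 -0.26788854  0.07050968] [-1.79966080e+02 -4.33693265e-02 -1.14470656e+02] [-2.15856685 -0.25474574  0.13051452] [ 1.08369776 -5.8498242  -2.80694633] [ -7.66165129  22.68626192 -18.5313974    0.06825329 -48.76243203
 -16.85397417] 0.013540715795903033
```

Request:
move_arm --pt "0 0 0 0 0 0 0" --pt "0 0 0 0 0 0 0" --pt "0 0 0 0 0 0 0" --pt "0.5 0 0 0.047 0 0 0" --pt "0.5 0 0 0.047 0 0 0" --pt "1 0 0 0.046 0 0 0" --pt "1 0.007 0.037 0 0 0 2" --pt "1 0.007 0.037 0 0 0 2" --pt "1 0.007 0.037 0 0 0 2" --pt "1 0.007 0.037 0 0 0 2" --pt "1 0.007 0.037 0 0 0 2" --pt "1 0.007 0.037 0 0 0 2" --pt "1 0.006 0.037 0 0 0 1" --pt "1 0 0 0 0 0 0" --pt "1 0 0 0 0 0 0"

```text
time_s: 8.28
tcp_pos: [0.5978, -0.008, 0.2105]
eef_rot: [180.0, -0.0, -101.5]
contact_force: [-0.1, 1.2, 0.3]
gripper_width: 0.0879
gripper_force: 0.0
```

```bash
python3 - <<'E'
from h import *
from plant import telemetry, vision
c=vision.capture("wrist"); cv2.imwrite("pics/w2.png",c["img"][:,:,::-1]); import pickle; pickle.dump(c,open("w2.pkl","wb"))
s=telemetry.get_state();print(s["tcp_pos"],s["eef_rot"])
K,R,t=c["intrinsics"],c["R"],c["t"];v,u=np.mgrid[:420,:560]
X=(np.stack([(u-K[0,2])/K[0,0],(v-K[1,2])/K[1,1],np.ones_like(u)],-1)*c["depth"][...,None]-t)@R
m=(X[...,2]>.147)&(X[...,2]<.153)&(np.hypot(X[...,0]-.6,X[...,1]+.008)<.03)
print(m.sum(),X[m].mean(0) if m.any() else 0)
t=vision.capture("top"); pickle.dump(t,open("t2.pkl","wb"))
for a,ce,p in blobs(t,(0,120,50),(8,255,255),(340,150,400,250),20)[:2]:
    print(a,ce,cv2.minAreaRect(world(t,p,.096).astype(np.float32)))
E
```

```text
[ 0.59782339 -0.0084791   0.21055165] [ 1.79988983e+02 -4.44395716e-03 -1.01499970e+02]
1006 [ 0.59962349 -0.00879176  0.14967698]
153 [374.32679739 202.32026144] ((0.5514085292816162, -0.26565834879875183), (0.06324422359466553, 0.016627993434667587), 67.56317138671875)
29 [370.44827586 208.17241379] ((0.5360419154167175, -0.2559046149253845), (0.024328889325261116, 0.008663073182106018), 63.53644561767578)
```

View pics/w2.png

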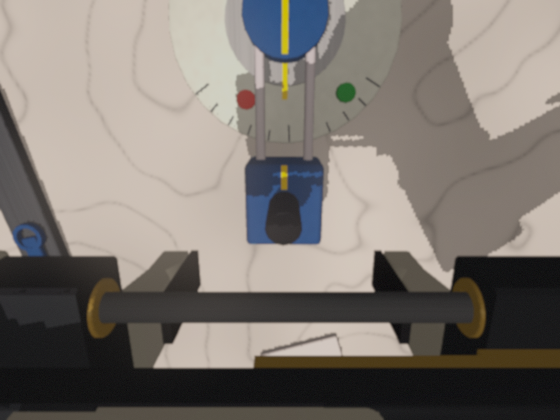

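The post is centred at about (284,215) under the fingers, and the knob has turned about 73°. I compute the swing needed.

```bash
cat >m.py <<'E'
from h import *
def top_circ(c,P,z0,z1,near,rad):
    pass
def needle(c,box):
    "yellow pixels -> points at plausible heights; print components"
    for a,ce,p in blobs(c,(20,110,60),(35,255,255),box,15)[:5]:
        print("yel",a,ce.round(1),p.min(0),p.max(0),"z41",ray(c,ce,.041)[:2].round(4),"z72",ray(c,ce,.072)[:2].round(4),"z91",ray(c,ce,.091)[:2].round(4))
E
python3 - <<'E'
from m import *
import pickle
c=pickle.load(open("w1.pkl","rb"))
for nm,lo,hi,z in(("red",(0,120,50),(8,255,255),.038),("green",(45,100,40),(85,255,255),.038),("blue",(100,120,30),(125,255,255),.072)):
  for n,b in(("w1",(340,80,500,260)),("w2",(170,0,400,150))):
    c=pickle.load(open(n+".pkl","rb"))
    for a,ce,p in blobs(c,lo,hi,b,50)[:1]:
        (x,y),rr=cv2.minEnclosingCircle(p.astype(np.float32)); print(n,nm,a,ray(c,ce,z).round(4),ray(c,(x,y),z).round(4),rr)
for n,b in(("w1",(340,80,500,260)),("w2",(170,0,400,240))):
    print(n);needle(pickle.load(open(n+".pkl","rb")),b)
E
```

```text
w1 red 117 [ 0.6188 -0.1007  0.038 ] [ 0.6169 -0.101   0.038 ] 8.558721542358398
w2 red 241 [ 0.6168 -0.0989  0.038 ] [ 0.617  -0.0989  0.038 ] 9.0244722366333
w1 green 246 [ 0.5245 -0.0886  0.038 ] [ 0.524  -0.0887  0.038 ] 9.34087085723877
w2 green 255 [ 0.5258 -0.0867  0.038 ] [ 0.5258 -0.0869  0.038 ] 9.178879737854004
w1 blue 3074 [ 0.5665 -0.1552  0.072 ] [ 0.5654 -0.1559  0.072 ] 35.77667236328125
w2 blue 3507 [ 0.5703 -0.1451  0.072 ] [ 0.5691 -0.1517  0.072 ] 43.66389083862305
w1
yel 328 [406.7 200.7] [376 196] [438 206] z41 [ 0.5784 -0.1441] z72 [ 0.5688 -0.1544] z91 [ 0.563  -0.1608]
yel 77 [449.7 197.9] [442 195] [458 200] z41 [ 0.5804 -0.0999] z72 [ 0.5706 -0.1142] z91 [ 0.5647 -0.1229]
w2
yel 334 [284.6  25.8] [282   0] [288  53] z41 [ 0.5697 -0.1506] z72 [ 0.5709 -0.1444] z91 [ 0.5716 -0.1406]
yel 196 [284.7  81. ] [282  63] [287  98] z41 [ 0.5785 -0.107 ] z72 [ 0.5789 -0.1049] z91 [ 0.5791 -0.1036]
yel 148 [283.5 177. ] [281 165] [287 189] z41 [ 0.597  -0.0215] z72 [ 0.5957 -0.0274] z91 [ 0.5948 -0.0311]
```

Request:
move_arm --pt "1 0.0018 -0.0003 -0.02 0 0 0" --pt "1 0 0 -0.04 0 0 0" --pt "1 0 0 -0.039 0 0 0" --pt "1 0 0 0 0 0 0" --pt "-1 0 0 0 0 0 0" --pt "-1 0 0 0 0 0 0" --pt "-1 0 0 0 0 0 0" --pt "-1 0 0 0 0 0 0" --pt "-1 0 0 0 0 0 0" --pt "-1 0 0 0 0 0 0" --pt "-1 0 0 0 0 0 0" --pt "-1 0 0 0 0 0 0" --force 15

```text
time_s: 9.88
tcp_pos: [0.5998, -0.0084, 0.1115]
eef_rot: [180.0, -0.0, -101.5]
contact_force: [0.1, 0.2, 0.4]
gripper_width: 0.0257
gripper_force: 15.0
```

```bash
python3 - <<'E'
import numpy as np
from plant import telemetry
s=telemetry.get_state();print(s["tcp_pos"],s["gripper_width"],s["contact_force"])
p=np.array([.5688,-.1557]);q=s["tcp_pos"][:2]-p;b0=np.degrees(np.arctan2(q[1],q[0]));print(b0,np.hypot(*q))
b=np.radians(np.linspace(b0,49.5,12));P=np.c_[np.cos(b),np.sin(b)]*np.hypot(*q)
print((b0-49.5)/11,np.diff(P,axis=0).round(4).tolist())
E
```

```text
[ 0.59982711 -0.00837781  0.11151353] 0.025728418180872674 [0.13316211 0.17121393 0.4186955 ]
78.10690716208867 0.15055400234575692
2.6006279238262433 [[0.0067, -0.0016], [0.0066, -0.0019], [0.0065, -0.0022], [0.0064, -0.0024], [0.0063, -0.0027], [0.0061, -0.003], [0.006, -0.0033], [0.0058, -0.0036], [0.0057, -0.0038], [0.0055, -0.0041], [0.0053, -0.0043]]
```

Request:
move_arm --pt "-1 0.0067 -0.0016 0 0 0 -2.6" --pt "-1 0.0066 -0.0019 0 0 0 -2.6" --pt "-1 0.0065 -0.0022 0 0 0 -2.6" --pt "-1 0.0064 -0.0024 0 0 0 -2.6" --pt "-1 0.0063 -0.0027 0 0 0 -2.6" --pt "-1 0.0061 -0.003 0 0 0 -2.6" --pt "-1 0.006 -0.0033 0 0 0 -2.6" --pt "-1 0.0058 -0.0036 0 0 0 -2.6" --pt "-1 0.0057 -0.0038 0 0 0 -2.6" --pt "-1 0.0055 -0.0041 0 0 0 -2.6" --pt "-1 0.0053 -0.0043 0 0 0 -2.6" --pt "-1 0 0 0 0 0 0" --pt "-1 0 0 0 0 0 0" --pt "-1 0 0 0 0 0 0"

```text
time_s: 11.62
tcp_pos: [0.6665, -0.0414, 0.1115]
eef_rot: [180.0, -0.0, -130.1]
contact_force: [-2.3, -1.4, 1.8]
gripper_width: 0.0255
gripper_force: 15.0
```

```bash
python3 - <<'E'
from m import *
from plant import telemetry, vision
c=vision.capture("wrist"); cv2.imwrite("pics/w3.png",c["img"][:,:,::-1])
s=telemetry.get_state();print(s["tcp_pos"],s["eef_rot"],s["contact_force"],s["gripper_width"])
needle(c,(150,0,420,250))
for a,ce,p in blobs(c,(0,120,50),(8,255,255),(150,0,420,250),30)[:2]: print("red",a,ce,ray(c,ce,.038))
E
```

```text
[ 0.66651421 -0.04135609  0.11153125] [ 1.79995454e+02 -1.78220141e-02 -1.30064518e+02] [-2.00701734 -2.26969565  2.05764519] 0.02571605378731099
yel 422 [288.2  67.9] [284  42] [292  95] z41 [ 0.6001 -0.1182] z72 [ 0.6023 -0.1159] z91 [ 0.6037 -0.1145]
yel 347 [286.4 212. ] [282 195] [291 230] z41 [ 0.661  -0.0473] z72 [ 0.655  -0.0546] z91 [ 0.6513 -0.0591]
yel 248 [289.5  11.9] [285   0] [294  24] z41 [ 0.5796 -0.1414] z72 [ 0.5846 -0.136 ] z91 [ 0.5877 -0.1327]
red 530 [286.68679245 110.97735849] [ 0.61728409 -0.09911035  0.038     ]
```

View pics/w3.png

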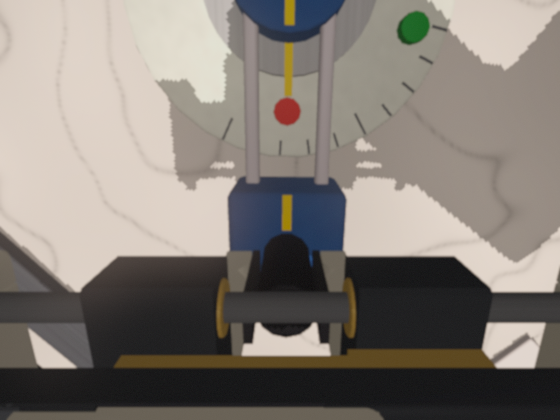

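The needle (288,68) points at the red puck (287,111), within about 1 mm. I release, go back above the knob and check the head again.

Request:
move_arm --pt "0.5 0 0 0 0 0 0" --pt "0.5 0 0 0 0 0 0" --pt "0.5 0 0 0 0 0 0" --pt "0.5 0 0 0.033 0 0 0" --pt "0.5 0 0 0.033 0 0 0" --pt "0.5 0 0 0.033 0 0 0" --pt "0.5 -0.0166 -0.0323 0 0 0 2.2" --pt "0.5 -0.0166 -0.0323 0 0 0 2.2" --pt "0.5 -0.0166 -0.0323 0 0 0 2.2" --pt "0.5 -0.0166 -0.0323 0 0 0 2.2" --pt "0.5 -0.0166 -0.0323 0 0 0 2.2" --pt "0.5 -0.0166 -0.0323 0 0 0 2.2" --pt "0.5 -0.0167 -0.0323 0 0 0 2.4" --pt "0.5 0 0 0 0 0 0" --pt "0.5 0 0 0 0 0 0"

```text
time_s: 13.55
tcp_pos: [0.5506, -0.2674, 0.2106]
eef_rot: [-180.0, 0.0, -114.5]
contact_force: [-0.8, -0.1, -0.2]
gripper_width: 0.0659
gripper_force: 0.0
```

```bash
cat >chk.py <<'E'
from m import *
from plant import telemetry, vision
t=vision.capture("top")
P=np.array([.5688,-.1557]); be=lambda q:np.degrees(np.arctan2(*(q[:2]-P)[::-1])).round(2)
for a,ce,p in blobs(t,(20,90,60),(35,255,255),(260,130,345,215),8): print("yel",a,ce.round(1),"bearing z41,z72,z91",[be(ray(t,ce,z)) for z in(.041,.072,.091)])
for a,ce,p in blobs(t,(0,120,50),(8,255,255),(280,150,400,250),10)[:4]: print("red",a,ce.round(1),be(ray(t,ce,.038)),cv2.minAreaRect(world(t,p,.096).astype(np.float32)))
s=telemetry.get_state();print(s["tcp_pos"],s["eef_rot"],s["time_s"])
cv2.imwrite("pics/t_chk.png",cv2.resize(t["img"][130:260,240:410,::-1],None,fx=4,fy=4))
E
python3 chk.py
```

```text
red 64 [365.9 200.2] -92.9 ((0.5535730123519897, -0.24307823181152344), (0.01973159983754158, 0.02490394189953804), 65.72840881347656)
[ 0.55081003 -0.26699523  0.21060031] [-1.79984777e+02  8.70233923e-03 -1.14488797e+02] 13.6
```

Request:
move_arm --pt "0.5 0 0 -0.035 0 0 0" --pt "0.5 0 0 -0.035 0 0 0" --pt "0.5 0 0 -0.035 0 0 0" --pt "0.5 0 0 -0.035 0 0 0" --pt "0.5 0 0 0 0 0 0" --pt "-1 0 0 0 0 0 0" --pt "-1 0 0 0 0 0 0" --pt "-1 0 0 0 0 0 0" --pt "-1 0 0 0 0 0 0" --pt "-1 0 0 0 0 0 0" --pt "-1 0 0 0 0 0 0" --pt "-1 0 0 0 0 0 0" --force 50

```text
time_s: 15.1
tcp_pos: [0.5505, -0.2675, 0.0707]
eef_rot: [-180.0, -0.0, -114.5]
contact_force: [-0.5, -0.2, 1.0]
gripper_width: 0.0136
gripper_force: 50.0
```

Request:
move_arm --pt "-1 0 0 0 0 0 -6" --pt "-1 0 0 0 0 0 -6" --pt "-1 0 0 0 0 0 -6" --pt "-1 0 0 0 0 0 -6" --pt "-1 0 0 0 0 0 -6" --pt "-1 0 0 0 0 0 -6" --pt "-1 0 0 0 0 0 -6" --pt "-1 0 0 0 0 0 -6" --pt "-1 0 0 0 0 0 -6" --pt "-1 0 0 0 0 0 -6" --pt "-1 0 0 0 0 0 -6" --pt "-1 0 0 0 0 0 -6" --pt "-1 0 0 0 0 0 -2" --pt "-1 0 0 0 0 0 -2" --pt "-1 0 0 0 0 0 0" --pt "-1 0 0 0 0 0 0"

```text
time_s: 17.1
tcp_pos: [0.5506, -0.2675, 0.0707]
eef_rot: [-180.0, 0.0, 169.6]
contact_force: [0.3, -0.3, 1.4]
gripper_width: 0.0135
gripper_force: 50.3
```

```bash
python3 - <<'E'
from plant import telemetry as t
s=t.get_state();print(s["tcp_pos"],s["eef_rot"],s["moment"],s["contact_force"],s["gripper_width"])
E
```

```text
[ 0.55055351 -0.26749439  0.07066234] [-1.79984508e+02  8.62091908e-03  1.69597632e+02] [-0.43271974  0.00483515  0.70418226] [ 0.32565145 -0.28074139  1.38979104] 0.013528435445320406
```

The moment rose to 0.7 N m, so the knob is on its stop. I release, retreat and check.

Request:
move_arm --pt "0.3 0 0 0 0 0 0" --pt "0.3 0 0 0 0 0 0" --pt "0.3 0 0 0 0 0 0" --pt "0.3 0 0 0.04 0 0 0" --pt "0.3 0 0 0.04 0 0 0" --pt "0.3 0 0 0.05 0 0 0" --pt "0.3 -0.03 -0.035 0.01 0 0 0" --pt "0.3 -0.03 -0.035 0 0 0 0" --pt "0.3 -0.03 -0.035 0 0 0 0" --pt "0.3 -0.03 -0.035 0 0 0 0" --pt "0.3 -0.03 -0.035 0 0 0 0" --pt "0.3 -0.03 -0.035 0 0 0 0" --pt "0.3 -0.03 -0.035 0 0 0 0" --pt "0.3 0 0 0 0 0 0"

```text
time_s: 18.85
tcp_pos: [0.3382, -0.5141, 0.2102]
eef_rot: [180.0, -0.0, 169.3]
contact_force: [-0.4, 0.4, -0.0]
gripper_width: 0.0567
gripper_force: 0.0
```

```bash
python3 chk.py
```

```text
yel 53 [327.  195.9] bearing z41,z72,z91 [np.float64(-24.67), np.float64(104.94), np.float64(136.63)]
yel 25 [310.8 184.6] bearing z41,z72,z91 [np.float64(49.84), np.float64(56.27), np.float64(60.44)]
yel 17 [288.5 160.8] bearing z41,z72,z91 [np.float64(45.57), np.float64(47.98), np.float64(49.56)]
red 207 [373.3 203. ] -95.71 ((0.5505551099777222, -0.25978195667266846), (0.02929006889462471, 0.06143343821167946), 85.32479858398438)
red 35 [303.4 179.1] 50.48 ((0.6054239869117737, -0.09557434171438217), (0.014691554941236973, 0.012040521949529648), 0.3680480718612671)
[ 0.33924179 -0.51313213  0.21018031] [ 1.79971329e+02 -2.33082729e-02  1.69352839e+02] 18.9
```

View pics/t_chk.png

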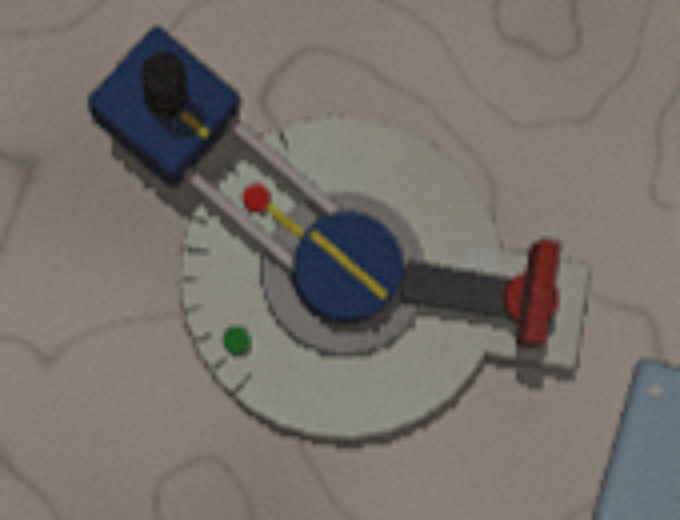

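The needle (300,232) points at the red mark (257,198), with bearings of 49.8° against 50.5° (under 1 mm). The knob is back in its tight position.

```bash
python3 -c "
from plant import workorder
print(workorder.close_job())"
```

```text
the job is handed in; nothing more can be done
None
```

The job is handed in: the knob was loosened, the head swung until the needle pointed at the red mark (about 1 mm off in the last picture), and the knob turned back to its stop; no verdict was returned.

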